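Sort the finished watches into their trays

ROBOT

A 6-joint arm with a two-finger parallel gripper is mounted at the origin on the work surface. World frame = base frame: x ahead of the robot, y to its left, z up, the work surface at z = 0. Lengths are in m, angles in rad, forces in N, time in s.
With the tool pointing down it reaches from about 0.35 to 0.85 m from the base axis. Payload 8.1 kg.
Tool frame: the origin (TCP) lies at the centre of the arm's flange, where the gripper is bolted on; the fingertips stand 186 mm ahead of it and the grasp point (between the pads) lies 167 mm ahead of it; z points along the fingers, y is the direction in which the jaws open and shut (so a half turn about z gives the same grasp; the last joint's range is limited). The gripper opens to 93 mm and grips with 3 to 60 N. Pads are 15 mm wide; open, the fingers measure 128 mm over their backs; the gripper's body (75 mm by 188 mm) begins 65 mm behind the grasp point.
Start: joints at [1.059, 0.13, 1.488, -0, 1.523, -0.085], TCP at [0.248, 0.546, 0.405] pointing down, gripper open.
Joint ranges: [-2.96, 2.96], [-0.89, 2.26], [0.02, 2.5], [-1.34, 4.48], [0, 2.73], [-2.66, 2.66]. Speed limits (rad/s): [2.39, 2.39, 2.79, 3.14, 3.14, 3.14].

INTERFACE

Orientations are given as a rotation vector (axis times angle).
In Python, from plant import robot, viewer, order gives the robot as it stands.
- The arm moves only by the tool apply_moves, never from a script. Its argument "deltas" is a list of rows, each a list of 3 entries, a list of its own where there are three numbers: the finger opening in mm, from 0 to 93, then the shift along the tool's x, y, z in mm, then the turn about the tool's z in rad. In form: [[grip, [dx, dy, dz], yaw], ...]. A call has 1 to 5 rows; each row shifts and turns the commanded pose from where the row before left it, along the tool's axes as they then stand; what a row does not reach is not made up. A row lasts 1/8 s, in which the tool goes at most 62.5 mm and 10.7 degrees, less where a joint would pass 70% of its speed; a pose out of reach is approached as far as the arm can. A call is refused whole if a number of a shift passes 62.5 or a number of a turn 0.188, either way. A call with a gripper value outside its range is refused whole. The fingers move at their own pace and stop on an object; "grip_force" is the grip in N (left out, the last holds). Time passes only in rows, so rows that do not move let the fingers close. It gives the time, the measured TCP pose, the force and the opening at its end, in the units of the state.
- robot.read_state(): the state, without advancing time (a new reading comes with each control period).
- viewer.read_camera(name): name is "side" or "top" or "wrist"; returns the picture (480x640x3 uint8, blue, green, red); there is no depth.
- viewer.get_calibration(name): a dict with "fx", "fy", "cx", "cy" (pixels), "R" (3x3) and "t" (3): a world point X has camera coordinates R X + t. Camera axes: x right, y down, z forward; pixel columns grow to the right and rows downward; lengths in m; the calibration is good to about 2 mm. A picture is of the moment at which its call begins: read the wrist's pose just before it. get_calibration takes no time and is no camera call; for the wrist camera it gives the pose at the moment of the call.
- order.close_job(): hands the job in, once; it reports no verdict.
The state is a dict: "t": time; "q": joint angles; "dq": joint speeds; "joint_torque": joint torques, N m; "tool_pos": TCP position; "orientation": TCP orientation; "force": force on the tool from outside, world axes, zero at the start; "wrist_torque": the same for the moment, N m; "opening": finger opening in m.
Only numpy, scipy, OpenCV 4.12 (cv2) and the standard library are available. Lean on these libraries where they do the work, as an engineer would, in place of code of your own. Each camera call takes 0.05 s, during which the arm holds its last target. There are 200 camera calls.

TASK

Sort the finished watches on the bench: set the two fragile glass ball watches gently, cap up, one in each pocket of the white dimpled tray, lay the two round steel watches flat, dial up, one in each bay of the blue tray, and lay the square gilt watch flat, dial up, in the red tray. Leave the black loupe and the blue-lidded jar standing where they are.

Things in the scene. Friction and masses are not known exactly. Their poses are not given: they have to be found in the camera images.
- amber_ball: fragile ball watch, amber-orange glass globe 34 mm across, gilt band (36 mm across, 8 mm tall) round its middle, gilt cap on top, 34 mm tall, 50 g. Flat foot 18 mm wide; origin at the foot's centre, z up through the cap, the band's middle 14.5 mm above the origin. Grip lightly across the band, any yaw: over about 45 N on each finger breaks it
- green_ball: the same ball watch in green glass; same sizes, origin, axes and fragility
- white_watch: round steel watch, no strap, white dial: case 38 mm across, 11 mm high (13 with the glass ring); lugs at its +x and -x ends make it 46 mm long; crown at about 4:30, clear of fingers gripping across y (38 mm wide there); 70 g; lies flat, dial up; origin at the centre of its flat back (underside), z up, x towards the 12 o'clock lugs
- black_watch: round steel watch, no strap, black dial, otherwise as the white one; lies flat, dial up; origin at the centre of its flat back (underside), z up, x towards the 12 o'clock lugs
- square_watch: square gilt (gold-coloured) watch, no strap, cream dial: case 36 mm (x) by 34 mm (y), 11 mm high (13 with the glass); lugs make it 45 mm long in x; grip across y; 60 g; lies flat, dial up; origin at the centre of its flat back (underside), z up, x towards the 12 o'clock lugs
- pocket_tray: white dimpled tray, fixed, 80 mm (x) by 150 mm (y), 20 mm high; origin at the centre of its underside. Two round pockets 26 mm across, rim bevelled 1.5 mm, at y = +40 and -40 mm, x = 0. A ball rests on the pocket's rim with its origin (foot) about 15 mm above the tray's origin. Over 30 N between ball and tray breaks the ball
- blue_tray: blue shallow tray, fixed, 80 mm (x) by 154 mm (y); origin at the centre of its underside, z up. Floor 6 mm above the origin; rims 6 mm thick, top at 11 mm; a rib across the middle makes two bays, each 68 mm in x by 68 mm in y inside, centred at y = +37 and -37 mm, x = 0
- red_tray: dark red shallow tray, fixed, 80 mm square; origin at the centre of its underside, z up. One bay 68 mm square inside, centred on the origin; floor at 6 mm, rim 6 mm thick, its top at 11 mm
- loupe: bystander: black eye loupe standing on its wide end, a cone 32 mm across below, 28 mm tall, loose; origin at the centre of its underside. Stays where it is
- jar: bystander: small pale jar with a blue lid, 36 mm across, 34 mm tall, loose; origin at the centre of its underside. Stays where it is
Not all that is in view belongs to the job. There is more than one size of the amber_ball; the one meant has the size given above.

How it is judged:
By the outcome, as a careful person would: the job done as asked, in the order asked, and still so for the second after the job is handed in, with the robot touching nothing.
It also fails if it takes over 112 s, if anything falls off the work surface, if the arm or the gripper's body presses on something with over 40 N, if the wrist force passes 120 N, or if a joint passes its speed limit or range.

## Working session

There is one attempt and no reset: what is moved stays moved. The work goes in short steps, Python scripts to look and compute and a tool call to move; the robot and the scene stay as the last step left them, time stands still between calls to the robot, and variables do not carry over. Pictures are saved under pics/ and viewed, about 12 in all and at most 16, crops included, and the job is handed in when it is done.

Besides the shell and the picture viewer there is one more tool, called after "Emit:" as name(argument=value, ...), one argument or row to a line, values as JSON. apply_moves: Moves the arm, as the interface text tells. Its arguments: {"type":"object","properties":{"deltas":{"type":"array"},"grip_force":{"type":"number"}},"required":["deltas"]}

```bash
ls; mkdir -p pics
python3 - <<'E'
from plant import robot, viewer, order
import cv2
s=robot.read_state(); print(s)
for n in ["top","side"]:
    im=viewer.read_camera(n); cv2.imwrite(f"pics/{n}0.png",im)
    c=viewer.get_calibration(n); print(n,c)
print(viewer.get_calibration("wrist"))
E
```

```text
pics
{'t': 0.0, 'q': array([ 1.05860102e+00,  1.31146089e-01,  1.48926730e+00, -2.68676687e-05,
        1.52301563e+00, -8.54013490e-02]), 'dq': array([ 4.82306130e-04,  6.46889801e-04,  5.42456259e-04, -2.33747474e-04,
        8.39996338e-05, -1.86565050e-04]), 'joint_torque': array([ 2.80134926e-03, -5.59830165e+01, -4.91763282e+01,  7.69292051e-02,
        3.54318973e-02, -2.23651632e-04]), 'tool_pos': array([0.248244  , 0.54598298, 0.40370273]), 'orientation': array([-6.65218438e-01, -3.06982834e+00,  2.76869587e-03]), 'force': array([ 0.38587044, -0.05035484,  0.18592753]), 'wrist_torque': array([-0.00473115, -0.02828413, -0.04276851]), 'opening': 0.09283457492551599}
top {'fx': 543.1099844519015, 'fy': 543.1099844519015, 'cx': 317.8196529944168, 'cy': 238.37120625165636, 'R': array([[-0.02051365, -0.99968714,  0.01431146],
       [-0.9812972 ,  0.01739176, -0.19171158],
       [ 0.1914027 , -0.0179765 , -0.98134696]]), 't': array([0.00914226, 0.50765978, 0.8771342 ])}
side {'fx': 525.0146675503134, 'fy': 525.0146675503134, 'cx': 331.35173290647384, 'cy': 245.03348376215578, 'R': array([[ 9.81210028e-01, -1.92940905e-01,  8.29038738e-04],
       [-1.14946730e-01, -5.88007251e-01, -8.00646440e-01],
       [ 1.54964930e-01,  7.85507021e-01, -5.99136537e-01]]), 't': array([-0.49502355,  0.08795922,  0.94576169])}
{'fx': 390.058349716815, 'fy': 390.058349716815, 'cx': 317.02998768781754, 'cy': 237.42204418267318, 'R': array([[ 0.41452249,  0.91003735, -0.00176832],
       [ 0.87484522, -0.3979558 ,  0.27618295],
       [ 0.25063309, -0.11603105, -0.96110345]]), 't': array([-0.59835278, -0.03210968,  0.39248795])}
```

View pics/top0.png

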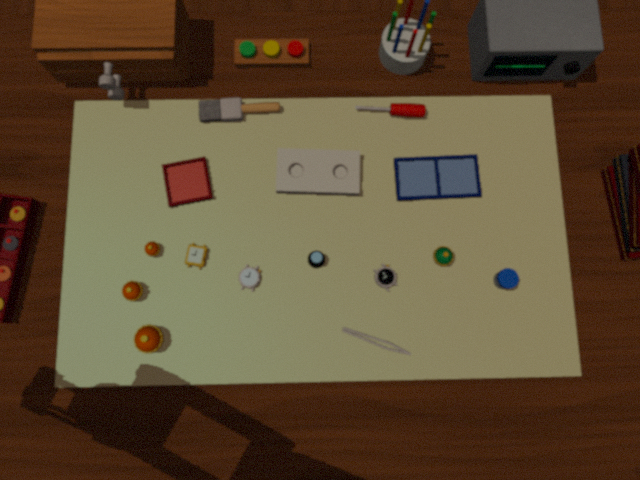

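View pics/side0.png

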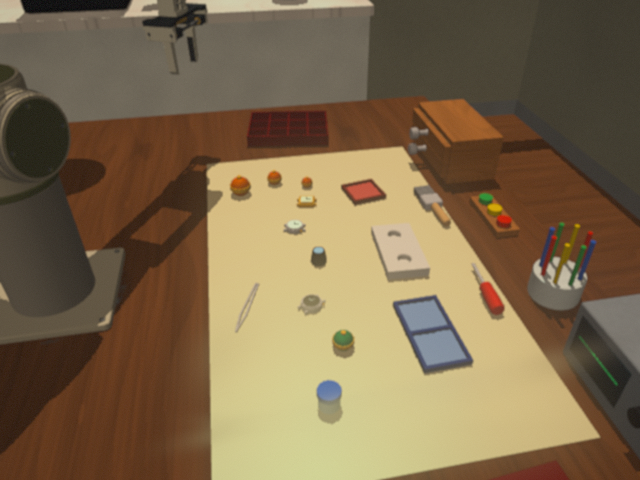

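The top view shows three amber balls at (152,249), (131,291) and (148,339), and a green ball at (444,256). The square watch is at (197,256), white at (249,278), black at (386,277), loupe at (317,259) and jar at (508,279). The trays are red (188,182), white (318,172) and blue (437,178). Next I measure these.

```bash
cat > h.py <<'E'
from plant import robot, viewer, order
import cv2, numpy as np
from scipy.spatial.transform import Rotation as Ro
def ray(c,uv,z):
    uv=np.atleast_2d(np.asarray(uv,float)); R=np.array(c['R']);t=np.array(c['t'])
    d=np.c_[(uv[:,0]-c['cx'])/c['fx'],(uv[:,1]-c['cy'])/c['fy'],np.ones(len(uv))]@R
    o=-R.T@t
    return o+d*((z-o[2])/d[:,2])[:,None]
def proj(c,X):
    p=np.atleast_2d(X)@np.array(c['R']).T+np.array(c['t'])
    return np.c_[c['fx']*p[:,0]/p[:,2]+c['cx'],c['fy']*p[:,1]/p[:,2]+c['cy']]
def shot(n,name=None):
    c=viewer.get_calibration(n); im=viewer.read_camera(n)
    if name: cv2.imwrite(f'pics/{name}.png',im)
    return im,c
def blobs(im,lo,hi,amin=40):
    m=cv2.inRange(cv2.cvtColor(im,cv2.COLOR_BGR2HSV),np.array(lo),np.array(hi))
    cs,_=cv2.findContours(m,cv2.RETR_EXTERNAL,cv2.CHAIN_APPROX_NONE)
    return [k for k in cs if cv2.contourArea(k)>amin]
def tool():
    s=robot.read_state(); R=Ro.from_rotvec(s['orientation']).as_matrix()
    return s,R
def togo(x,y,z,yaw):
    """shift still to go along present tool axes (mm) and turn (rad) so that tool y points to world angle yaw (mod pi)"""
    s,R=tool(); d=R.T@(np.array([x,y,z])-s['tool_pos'])*1e3
    a=np.arctan2(R[1,1],R[0,1]); w=(yaw-a+np.pi/2)%np.pi-np.pi/2
    print('t %.2f'%s['t'],'pos',s['tool_pos'].round(4),'yaw %.3f'%a,'F',s['force'].round(1),'open %.4f'%s['opening'],'q6 %.2f'%s['q'][5])
    print(' togo tool mm',d.round(1),'turn about tool z %.3f'%-w)
E
python3 - <<'E'
from h import *
im=cv2.imread('pics/top0.png'); c=viewer.get_calibration('top')
H=dict(amber=((3,150,90),(16,255,255),.0165),green=((40,110,40),(85,255,255),.0165),blue=((100,90,60),(125,255,255),.011),red=((172,90,50),(180,255,255),.011),red0=((0,120,50),(3,255,255),.011))
for n,(lo,hi,z) in H.items():
    for k in blobs(im,lo,hi,60):
        (u,v),r=cv2.minEnclosingCircle(k); 
        if not(60<u<580 and 95<v<390): continue
        mr=cv2.minAreaRect(k); W=ray(c,cv2.boxPoints(mr),z)
        print(n,'px',round(u),round(v),'A',cv2.contourArea(k),'eqD mm %.1f'%(1e3*np.sqrt(4/np.pi*cv2.contourArea(k))/c['fx']*.9),ray(c,[mr[0]],z)[0].round(4),'sides',np.linalg.norm(np.diff(W[:3],axis=0),axis=1).round(4),'ang',np.degrees(np.arctan2(*(W[1]-W[0])[1::-1])).round(1))
for n,u,z in [('white',(249,278),.012),('black',(386,277),.012),('sq',(197,256),.012),('tray',(318,172),.02),('p1',(296,170),.02),('p2',(341,171),.02),('loupe',(317,259),.028)]:
    print(n,ray(c,[u],z)[0].round(4))
w,cw=shot('wrist','w0')
print('wrist cam centre',(-cw['R'].T@cw['t']).round(3))
E
```

```text
amber px 146 339 A 388.0 eqD mm 36.8 [0.3448 0.2941 0.0165] sides [0.0362 0.0407] ang -64.1
amber px 131 290 A 191.0 eqD mm 25.8 [0.4282 0.3239 0.0165] sides [0.0258 0.0294] ang -91.1
amber px 151 248 A 112.0 eqD mm 19.8 [0.5012 0.2915 0.0165] sides [0.0207 0.0227] ang -63.3
amber px 188 182 A 1198.5 eqD mm 64.7 [0.6229 0.2311 0.0165] sides [0.0685 0.0677] ang -78.9
green px 443 255 A 184.5 eqD mm 25.4 [ 0.4794 -0.2219  0.0165] sides [0.0266 0.0268] ang -91.0
blue px 507 278 A 297.5 eqD mm 32.3 [ 0.4377 -0.3342  0.011 ] sides [0.035  0.0339] ang -47.9
blue px 438 176 A 244.5 eqD mm 29.2 [ 0.625  -0.2218  0.011 ] sides [0.1548 0.0749] ang -88.7
red0 px 187 182 A 1426.0 eqD mm 70.6 [0.6236 0.2328 0.011 ] sides [0.0791 0.0787] ang -79.5
red0 px 407 112 A 306.0 eqD mm 32.7 [ 0.757  -0.1732  0.011 ] sides [0.0234 0.0642] ang -6.5
white [0.4466 0.1204 0.012 ]
black [ 0.4438 -0.1194  0.012 ]
sq [0.4872 0.2118 0.012 ]
tray [ 0.6353 -0.0039  0.02  ]
p1 [0.6397 0.0357 0.02  ]
p2 [ 0.6365 -0.0455  0.02  ]
loupe [0.4755 0.0012 0.028 ]
wrist cam centre [0.178 0.577 0.385]
```

View pics/w0.png

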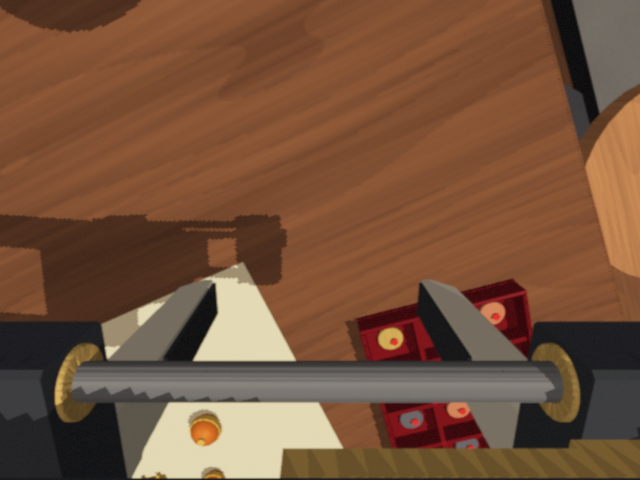

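By apparent diameter the ambers are: (146,339) about 37 px-mm, (131,290) 25.8 and (151,248) 19.8. The green ball, known to be 34 mm, measures 25.4, so (131,290) is the one meant. I'll move above it to confirm.

Emit:
apply_moves(
  deltas=[
    [93,[-51.5,-25.3,20],0],
    [93,[-51.5,-25.3,20],0],
    [93,[-51.5,-25.3,20],0],
    [93,[-51.5,-25.3,20],0],
    [93,[-51.5,-25.3,20],0],
  ],
)

```text
t: 0.78
tool_pos: [0.4312, 0.3228, 0.304]
orientation: [0.665, 3.07, 0.0]
force: [0.9, 0.5, 0.7]
opening: 0.093
```

Emit:
apply_moves(
  deltas=[
    [80,[0,0,0],-0.143],
    [80,[0,0,0],-0.143],
    [80,[0,0,0],-0.143],
    [80,[0,0,0],0],
    [80,[0,0,0],0],
  ],
)

```text
t: 1.4
tool_pos: [0.4303, 0.3244, 0.3046]
orientation: [-0.001, -3.141, 0.0]
force: [-0.4, -0.4, 0.3]
opening: 0.08
```

Run:
```python
from h import *
togo(.4282,.3239,.194,np.pi/2)
w,c=shot('wrist','w1')
X=np.array([[.4282,.3239,.0165],[.3448,.2941,.0165],[.5012,.2915,.0165]]); print(proj(c,X).round())
for k in blobs(w,(3,150,60),(22,255,255),60):
    (u,v),r=cv2.minEnclosingCircle(k); print(round(u),round(v),round(r,1),ray(c,[(u,v)],.0165)[0].round(4),'diam mm',(np.linalg.norm(np.diff(ray(c,[(u-r,v),(u+r,v)],.0165),axis=0))*1e3).round(1))
```

```text
t 1.40 pos [0.4303 0.3244 0.3046] yaw 1.570 F [-0.4 -0.4  0.3] open 0.0800 q6 -1.02
 togo tool mm [  2.1  -0.5 110.6] turn about tool z -0.001
[[317. 235.]
 [272. 113.]
 [275. 326.]]
406 458 234.3 [0.6272 0.3994 0.0165] diam mm 401.8
106 383 38.6 [0.5519 0.1538 0.0165] diam mm 62.2
523 382 40.0 [0.5519 0.4893 0.0165] diam mm 64.4
275 326 17.1 [0.5009 0.2911 0.0165] diam mm 26.2
175 304 29.4 [0.4829 0.2164 0.0165] diam mm 44.4
615 279 19.4 [0.4626 0.5446 0.0165] diam mm 28.8
313 236 24.4 [0.4291 0.3209 0.0165] diam mm 35.1
637 210 18.6 [0.4101 0.5492 0.0165] diam mm 26.1
261 115 39.3 [0.3461 0.287  0.0165] diam mm 51.8
569 175 188.5 [0.3859 0.4969 0.0165] diam mm 258.8
```

View pics/w1.png

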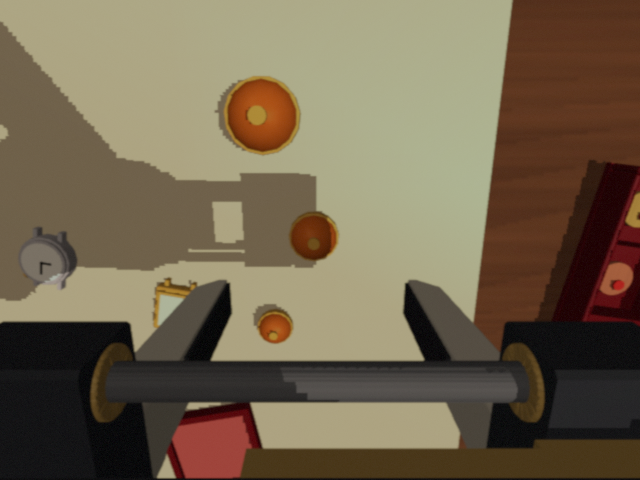

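The amber balls sit at wrist (313,236), 35 mm, which matches the 36 mm band; (261,115), 52 mm; and (275,326), 26 mm. The first is the target, and this view is already enlarged. Descending and gripping.

Emit:
apply_moves(
  deltas=[
    [66,[1.3,-3,50],0],
    [66,[0,0,40],0],
    [66,[0,0,19.5],0],
    [66,[0,0,0],0],
    [66,[0,0,0],0],
  ],
  grip_force=12,
)

```text
t: 2.08
tool_pos: [0.43, 0.322, 0.197]
orientation: [-0.003, 3.139, 0.002]
force: [0.3, 0.4, 0.9]
opening: 0.0661
```

Emit:
apply_moves(
  deltas=[
    [50,[0,0,0],0],
    [42,[0,0,0],0],
    [34,[0,0,0],0],
    [30,[0,0,0],0],
    [30,[0,0,0],0],
  ],
  grip_force=12,
)

```text
t: 2.7
tool_pos: [0.4292, 0.3215, 0.1956]
orientation: [-0.003, 3.141, 0.0]
force: [-0.8, 0.7, 4.3]
opening: 0.0355
```

Emit:
apply_moves(
  deltas=[
    [30,[0,0,-20],0],
    [30,[0,0,-40],0],
    [30,[0,0,-45],0],
    [30,[-25,-30,0],0],
    [30,[-35,-41,0],0],
  ],
)

```text
t: 3.32
tool_pos: [0.4895, 0.2507, 0.301]
orientation: [-0.008, 3.14, 0.001]
force: [1.0, -0.6, -0.2]
opening: 0.0356
```

Emit:
apply_moves(
  deltas=[
    [30,[-40,-47,0],0],
    [30,[-40,-47,0],0],
    [30,[-40,-47,0],0],
    [30,[-40,-47,0],0],
    [30,[-30,-36,0],0],
  ],
)

```text
t: 3.95
tool_pos: [0.6809, 0.0246, 0.2997]
orientation: [0.002, -3.141, 0.0]
force: [0.6, -0.1, 0.3]
opening: 0.0352
```

Emit:
apply_moves(
  deltas=[
    [30,[-21,-26,0],0],
    [30,[0,0,0],0],
    [30,[0,0,0],0],
  ],
)

```text
t: 4.32
tool_pos: [0.7004, 0.0014, 0.2995]
orientation: [0.003, -3.14, -0.001]
force: [-0.2, 0.3, -1.3]
opening: 0.0353
```

Run:
```python
from h import *
togo(.639,.0357,.25,np.pi/2)
w,c=shot('wrist','w2')
print(proj(c,[[.6397,.0357,.02],[.6365,-.0455,.02]]).round())
t,ct=shot('top','top1')
for im,cc in ((w,c),(t,ct)):
    P=proj(cc,[[.638,-.005,.02]])[0]
    hs=cv2.cvtColor(im,cv2.COLOR_BGR2HSV); print('hsv at tray',hs[int(P[1]),int(P[0])] if 0<P[1]<480 else P)
```

```text
t 4.33 pos [0.7004 0.0014 0.2995] yaw 1.573 F [-0.2  0.3 -1.3] open 0.0353 q6 -1.64
 togo tool mm [61.2 34.4 49.6] turn about tool z 0.002
[[370. 153.]
 [246. 147.]]
hsv at tray [ 22  25 183]
hsv at tray [ 18  74 131]
```

View pics/w2.png

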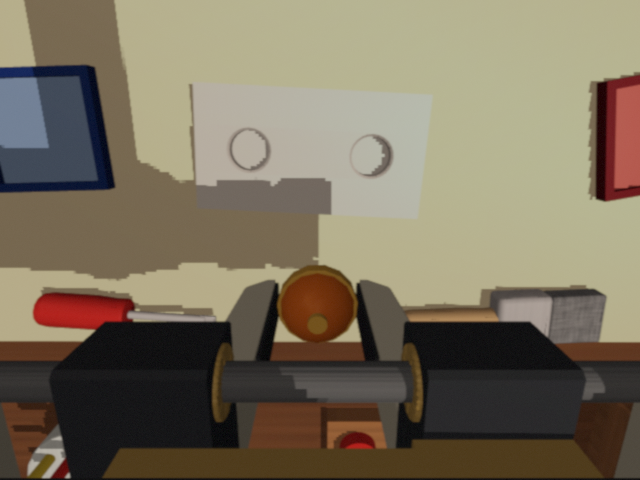

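The wrist view shows the pockets centred at about (370.5,155.5) and (248.5,149), with the held ball at (317,304). Now I cast rays for these.

Run:
```python
from h import *
c=viewer.get_calibration('wrist')
p=ray(c,[(370.5,155.5),(248.5,149)],.02); print(p.round(4),np.linalg.norm(p[0]-p[1]))
# dark pocket ring by contour
g=cv2.cvtColor(cv2.imread('pics/w2.png'),cv2.COLOR_BGR2GRAY)
for u,v in ((370,155),(248,149)):
    r=g[v-32:v+32,u-32:u+32]; m=cv2.adaptiveThreshold(r,255,cv2.ADAPTIVE_THRESH_MEAN_C,cv2.THRESH_BINARY_INV,41,8)
    for k in cv2.findContours(m,cv2.RETR_EXTERNAL,cv2.CHAIN_APPROX_NONE)[0]:
        (a,b),q=cv2.minEnclosingCircle(k)
        if q>14: print((a+u-32,b+v-32),q,ray(c,[(a+u-32,b+v-32)],.02)[0].round(4))
togo(p[0][0],p[0][1],.230,np.pi/2)
```

```text
[[ 0.6416  0.0367  0.02  ]
 [ 0.6377 -0.0433  0.02  ]] 0.08008205633104351
(371.51057052612305, 155.91648864746094) 22.66768455505371 [0.6419 0.0373 0.02  ]
(241.0, 180.0) 24.000099182128906 [ 0.6579 -0.0493  0.02  ]
(249.0339813232422, 148.9563102722168) 22.803674697875977 [ 0.6376 -0.043   0.02  ]
t 4.42 pos [0.7003 0.0021 0.3   ] yaw 1.574 F [-0.8  0.6 -0.4] open 0.0354 q6 -1.64
 togo tool mm [58.5 34.7 70. ] turn about tool z 0.003
```

Emit:
apply_moves(
  deltas=[
    [30,[30,20,0],0],
    [30,[28.5,14.7,20],0],
    [30,[0,0,40],0],
    [30,[0,0,18],0],
    [30,[0,0,0],0],
  ],
)

```text
t: 5.05
tool_pos: [0.6414, 0.036, 0.2208]
orientation: [0.004, -3.138, -0.0]
force: [0.2, -0.0, -1.4]
opening: 0.0358
```

Emit:
apply_moves(
  deltas=[
    [30,[0,0,3],0],
    [30,[0,0,3],0],
    [30,[0,0,2],0],
    [30,[0,0,1],0],
    [30,[0,0,0],0],
  ],
)

```text
t: 5.68
tool_pos: [0.6422, 0.0355, 0.2132]
orientation: [0.003, -3.141, 0.0]
force: [-0.5, -0.5, -0.2]
opening: 0.0354
```

Run:
```python
from h import *
togo(.6417,.037,.2106,np.pi/2)
```

```text
t 5.67 pos [0.6422 0.0355 0.2132] yaw 1.573 F [-0.5 -0.5 -0.2] open 0.0354 q6 -1.60
 togo tool mm [0.5 1.5 2.6] turn about tool z 0.002
```

Emit:
apply_moves(
  deltas=[
    [30,[0,1,1],0],
    [30,[0,0,0.7],0],
    [30,[0,0,0.7],0],
    [30,[0,0,0],0],
  ],
)

```text
t: 6.18
tool_pos: [0.6422, 0.0366, 0.211]
orientation: [-0.003, 3.142, 0.0]
force: [-1.2, -0.4, 0.8]
opening: 0.0356
```

Emit:
apply_moves(
  deltas=[
    [30,[0,0,0.6],0],
    [30,[0,0,0.4],0],
    [30,[0,0,0],0],
  ],
)

```text
t: 6.55
tool_pos: [0.6423, 0.0366, 0.2107]
orientation: [-0.004, 3.141, 0.0]
force: [-4.2, 0.7, 5.9]
opening: 0.0356
```

Emit:
apply_moves(
  deltas=[
    [38,[0,0,0],0],
    [44,[0,0,0],0],
    [56,[0,0,0],0],
    [60,[0,0,-20],0],
    [60,[0,0,-35],0],
  ],
)

```text
t: 7.18
tool_pos: [0.6416, 0.0366, 0.2649]
orientation: [0.003, -3.139, -0.0]
force: [0.1, 0.6, 1.0]
opening: 0.06
```

Emit:
apply_moves(
  deltas=[
    [66,[10,-20,-35],0],
    [66,[30,-48,0],0],
    [66,[30,-48,0],0],
    [66,[30,-48,0],0],
    [66,[30,-48,0],0],
  ],
)

```text
t: 7.8
tool_pos: [0.5118, -0.1771, 0.3017]
orientation: [-0.004, 3.139, -0.002]
force: [0.1, -0.6, 0.1]
opening: 0.0659
```

Emit:
apply_moves(
  deltas=[
    [66,[20,-30,0],0],
    [66,[12,-17,0],0],
    [66,[0,0,0],0],
    [66,[0,0,0],0],
  ],
)

```text
t: 8.3
tool_pos: [0.4812, -0.2224, 0.3008]
orientation: [-0.003, 3.14, -0.0]
force: [0.1, 0.0, 0.4]
opening: 0.0662
```

Run:
```python
from h import *
w,c=shot('wrist','w3')
for k in blobs(w,(35,90,30),(90,255,255),200):
    (u,v),r=cv2.minEnclosingCircle(k); print(round(u),round(v),round(r,1),ray(c,[(u,v)],.0165)[0].round(4),'diam mm',(np.linalg.norm(np.diff(ray(c,[(u-r,v),(u+r,v)],.0165),axis=0))*1e3).round(1))
t,ct=shot('top','top2')
togo(.4794,-.2219,.1965,np.pi/2)
cv2.imwrite('pics/m3.png',np.hstack([w[:, :500],cv2.resize(t[130:230,260:500],None,fx=1.2,fy=1.2)[:120].copy() if 0 else cv2.copyMakeBorder(cv2.resize(t[130:300,270:400],None,fx=2.3,fy=2.3),0,480-391,0,0,cv2.BORDER_CONSTANT)]))
```

```text
319 239 22.6 [ 0.4817 -0.2217  0.0165] diam mm 32.0
t 8.40 pos [ 0.4813 -0.2221  0.3003] yaw 1.574 F [0.4 0.1 0.3] open 0.0659 q6 -2.10
 togo tool mm [  2.    0.2 103.8] turn about tool z 0.003
```

View pics/m3.png

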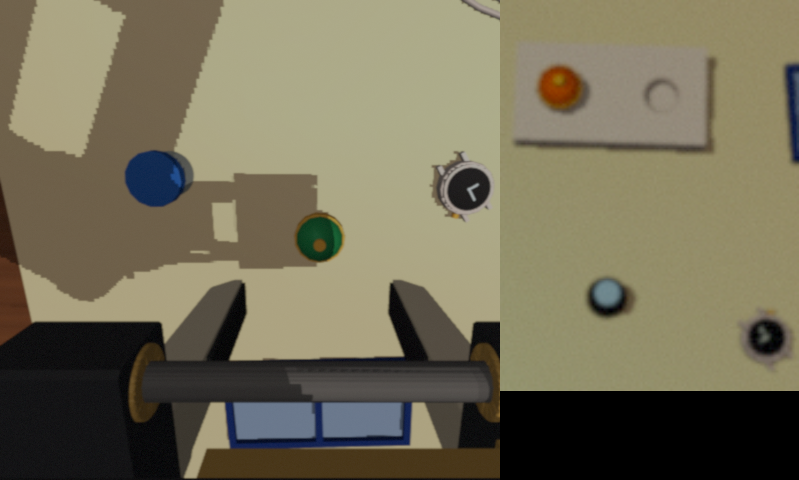

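The amber ball is seated upright in its pocket at (560,87). The green ball is at wrist (319,239), directly below the tool. Grasping it.

Emit:
apply_moves(
  deltas=[
    [66,[0,0.4,50],0],
    [66,[0,0,38],0],
    [66,[0,0,17],0],
    [66,[0,0,0],0],
    [50,[0,0,0],0],
  ],
  grip_force=12,
)

```text
t: 9.02
tool_pos: [0.4818, -0.2227, 0.1966]
orientation: [-0.004, 3.139, -0.002]
force: [0.3, -0.1, 0.0]
opening: 0.0599
```

Emit:
apply_moves(
  deltas=[
    [42,[0,0,0],0],
    [36,[0,0,0],0],
    [30,[0,0,0],0],
    [30,[0,0,0],0],
    [30,[0,0,0],0],
  ],
  grip_force=12,
)

```text
t: 9.65
tool_pos: [0.4812, -0.2226, 0.1956]
orientation: [-0.003, 3.141, -0.001]
force: [-1.3, 0.2, 6.6]
opening: 0.0354
```

Run:
```python
from h import *
togo(.6377,-.0432,.23,np.pi/2)
w=cv2.imread('pics/w3.png'); cv2.imwrite('pics/blk.png',cv2.resize(w[130:245,400:530],None,fx=5,fy=5,interpolation=cv2.INTER_CUBIC))
```

```text
t 9.65 pos [ 0.4812 -0.2226  0.1956] yaw 1.573 F [-1.3  0.2  6.6] open 0.0354 q6 -2.10
 togo tool mm [-157.   179.   -34.3] turn about tool z 0.002
```

View pics/blk.png

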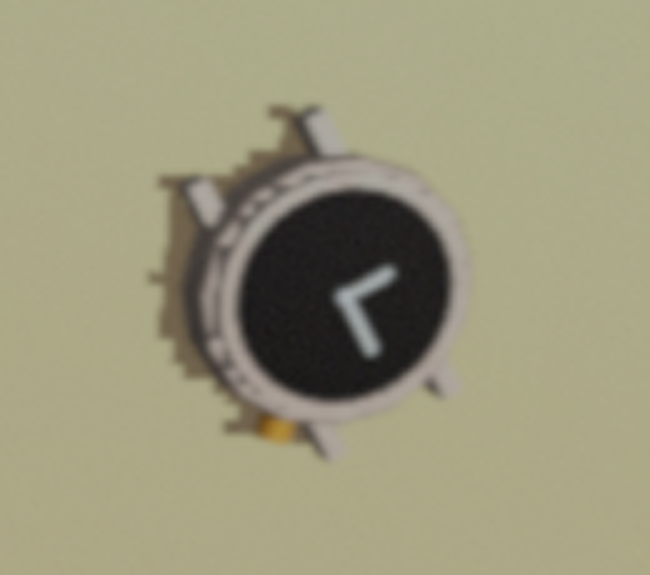

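The zoom shows the black watch's lug pairs at (320,130)/(203,200) and (440,383)/(325,440), so its axis runs down-right, with the crown at (277,430). Green ball is gripped. Now to the second pocket.

Emit:
apply_moves(
  deltas=[
    [30,[0,0,-20],0],
    [30,[0,0,-50],0],
    [30,[-25,28,0],0],
    [30,[-35,41,0],0],
    [30,[-42,48,0],0],
  ],
)

```text
t: 10.28
tool_pos: [0.5823, -0.1054, 0.2648]
orientation: [0.001, -3.142, 0.001]
force: [0.8, -0.1, -0.5]
opening: 0.0353
```

Emit:
apply_moves(
  deltas=[
    [30,[-35,40,0],0],
    [30,[-20,22,10],0],
    [30,[0,0,25],0],
    [30,[0,0,14],0],
    [30,[0,0,0],0],
  ],
)

```text
t: 10.9
tool_pos: [0.6359, -0.0442, 0.2145]
orientation: [0.003, -3.139, -0.001]
force: [-0.1, 0.3, -0.7]
opening: 0.0358
```

Emit:
apply_moves(
  deltas=[
    [30,[0,0,2],0],
    [30,[0,0,0],0],
  ],
)

```text
t: 11.15
tool_pos: [0.6366, -0.0444, 0.2145]
orientation: [-0.002, 3.141, -0.0]
force: [0.1, -0.0, -0.8]
opening: 0.0355
```

Emit:
apply_moves(
  deltas=[
    [30,[-0.6,1,1.5],0],
    [30,[0,0,1],0],
    [30,[0,0,0.7],0],
    [30,[0,0,0],0],
  ],
)

```text
t: 11.65
tool_pos: [0.6373, -0.043, 0.2108]
orientation: [-0.004, 3.141, -0.0]
force: [-0.4, 0.4, 0.3]
opening: 0.0357
```

Emit:
apply_moves(
  deltas=[
    [30,[0,0,0.5],0],
    [30,[0,0,0.3],0],
    [30,[0,0,0],0],
  ],
)

```text
t: 12.02
tool_pos: [0.6374, -0.043, 0.2102]
orientation: [-0.003, 3.141, -0.0]
force: [0.9, -0.4, 2.5]
opening: 0.0354
```

Emit:
apply_moves(
  deltas=[
    [38,[0,0,0],0],
    [44,[0,0,0],0],
    [54,[0,0,0],0],
    [56,[0,0,-20],0],
    [56,[0,0,-50],0],
  ],
)

```text
t: 12.65
tool_pos: [0.6359, -0.0428, 0.2785]
orientation: [0.003, -3.136, -0.001]
force: [0.5, -0.2, -0.5]
opening: 0.0561
```

Emit:
apply_moves(
  deltas=[
    [60,[25,21,-20],0],
    [60,[45,38,0],0],
    [60,[45,38,0],0],
    [60,[45,38,0],0],
    [60,[31,28,0],0],
  ],
)

```text
t: 13.28
tool_pos: [0.4442, 0.1208, 0.3013]
orientation: [-0.004, 3.14, 0.001]
force: [0.5, 0.8, 0.2]
opening: 0.0598
```

Emit:
apply_moves(
  deltas=[
    [60,[0,0,0],0],
    [60,[0,0,0],0],
  ],
)

```text
t: 13.52
tool_pos: [0.4464, 0.1195, 0.3013]
orientation: [-0.004, 3.139, 0.0]
force: [0.4, -0.0, -0.3]
opening: 0.06
```

Run:
```python
from h import *
w,c=shot('wrist','w4'); t,ct=shot('top','top4')
p=proj(c,[[.4466,.1204,.012]])[0]; print(p)
togo(.4466,.1204,.1945,np.pi/2)
u,v=p.round().astype(int); print('crop origin',u-60,v-60)
a=cv2.resize(w[v-60:v+60,u-60:u+60],None,fx=4,fy=4,interpolation=cv2.INTER_CUBIC)
b=cv2.resize(t[135:215,260:380],None,fx=2.6,fy=2.6)
cv2.imwrite('pics/m4.png',np.hstack([a,cv2.copyMakeBorder(b,0,480-b.shape[0],0,0,cv2.BORDER_CONSTANT)]))
```

```text
[319.0104501  236.22005005]
t 13.62 pos [0.4467 0.119  0.3007] yaw 1.572 F [ 0.  -0.7  0.5] open 0.0598 q6 -1.42
 togo tool mm [  0.2   1.4 106.2] turn about tool z 0.001
crop origin 259 176
```

View pics/m4.png

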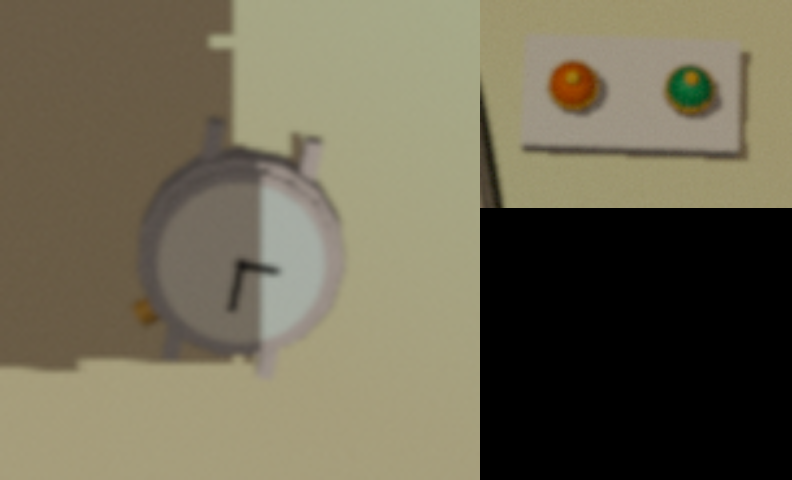

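Both balls sit cap-up in their pockets. White watch lugs in the crop are at (216,137), (311,156), (172,343) and (265,360).

Run:
```python
from h import *
c=viewer.get_calibration('wrist')
def watch(c,L,o,s,zl=.006):
    P=ray(c,np.array(o)+np.array(L)/s,zl)[:,:2]; d=(P[2]+P[3]-P[0]-P[1])/2
    print('centre',P.mean(0).round(4),'len',np.linalg.norm(d).round(4),'sep',np.linalg.norm(P[0]-P[1]).round(4),'angle',np.arctan2(d[1],d[0]).round(3)); return P.mean(0),np.arctan2(d[1],d[0])
p,a=watch(c,[(216,137),(311,156),(172,343),(265,360)],(259,176),4)
print('case',ray(c,[(259+242/4,176+251/4)],.011).round(4))
togo(p[0],p[1],.193,a+np.pi/2)
t=cv2.imread('pics/top0.png'); ct=viewer.get_calibration('top')
print('black');
m=cv2.inRange(cv2.cvtColor(t,cv2.COLOR_BGR2HSV),(98,40,40),(130,255,255)); m=cv2.morphologyEx(m,cv2.MORPH_CLOSE,np.ones((5,5)))
for k in cv2.findContours(m,0,1)[0]:
    if cv2.contourArea(k)>1500:
        W=ray(ct,cv2.boxPoints(cv2.minAreaRect(k)),.011); print('blue',W.mean(0).round(4),W.round(4).tolist(),np.linalg.norm(np.diff(W[:3],axis=0),axis=1).round(4))
```

```text
centre [0.45 0.12] len 0.0402 sep 0.0175 angle -0.205
case [[0.4486 0.1202 0.011 ]]
t 13.62 pos [0.4467 0.119  0.3007] yaw 1.572 F [ 0.  -0.7  0.5] open 0.0598 q6 -1.42
 togo tool mm [ -3.2   1.  107.7] turn about tool z 0.207
black
blue [ 0.6255 -0.2216  0.011 ] [[0.6627, -0.1447, 0.011], [0.6673, -0.3002, 0.011], [0.5881, -0.2973, 0.011], [0.5838, -0.1443, 0.011]] [0.1555 0.0793]
```

Emit:
apply_moves(
  deltas=[
    [60,[-2.3,1.1,40],0],
    [60,[0,0,0],0.103],
    [60,[0,0,40],0.103],
    [60,[0,0,19],0],
    [60,[0,0,8.5],0],
  ],
  grip_force=20,
)

```text
t: 14.25
tool_pos: [0.4482, 0.1199, 0.191]
orientation: [-0.321, -3.123, 0.001]
force: [-0.2, -0.3, 0.6]
opening: 0.06
```

Emit:
apply_moves(
  deltas=[
    [60,[0,0,0],0],
    [60,[0,0,0],0],
  ],
)

```text
t: 14.5
tool_pos: [0.4489, 0.1206, 0.1934]
orientation: [0.32, 3.124, 0.001]
force: [0.2, -0.1, 0.2]
opening: 0.06
```

Run:
```python
from h import *
togo(.449,.12,.193,1.366)
```

```text
t 14.50 pos [0.4489 0.1206 0.1934] yaw 1.367 F [ 0.2 -0.1  0.2] open 0.0600 q6 -1.21
 togo tool mm [-0.2 -0.6  0.4] turn about tool z 0.001
```

Emit:
apply_moves(
  deltas=[
    [50,[0,0,0.5],0],
    [42,[0,0,0],0],
    [36,[0,0,0],0],
    [32,[0,0,0],0],
    [32,[0,0,0],0],
  ],
  grip_force=20,
)

```text
t: 15.12
tool_pos: [0.4483, 0.1208, 0.1921]
orientation: [0.319, 3.125, 0.0]
force: [-1.3, 0.7, 3.3]
opening: 0.037
```

Emit:
apply_moves(
  deltas=[
    [32,[0,0,-10],0],
    [32,[0,0,-15],0],
    [32,[0,0,-20],0],
    [32,[0,0,-35],-0.117],
    [32,[0,0,0],-0.117],
  ],
)

```text
t: 15.75
tool_pos: [0.4496, 0.1209, 0.2763]
orientation: [-0.053, 3.134, 0.001]
force: [0.6, -0.9, -2.0]
opening: 0.0367
```

Run:
```python
from h import *
togo(.626,-.184,.225,1.60)
w,c=shot('wrist','w5'); t,ct=shot('side','s5')
cv2.imwrite('pics/w5c.png',np.hstack([cv2.resize(w[180:360,220:420],(600,540)),cv2.resize(t[130:280,250:330],(200,375))[:375] if 0 else cv2.resize(t[120:300,240:307],(200,540))]))
```

```text
t 15.75 pos [0.4496 0.1209 0.2763] yaw 1.605 F [ 0.6 -0.9 -2. ] open 0.0367 q6 -1.45
 togo tool mm [-165.6 -310.8   52.2] turn about tool z 0.005
```

View pics/w5c.png

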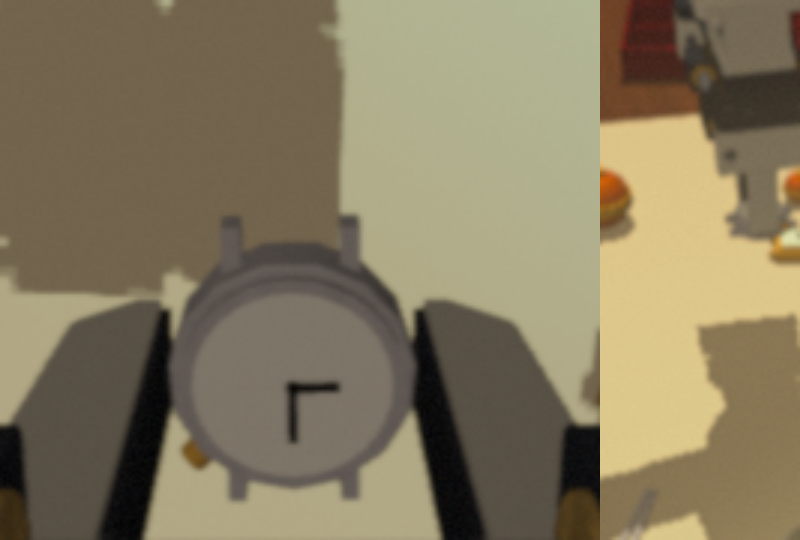

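The watch is held level and square in the jaws. Moving it to the +y bay of the blue tray.

Emit:
apply_moves(
  deltas=[
    [32,[-14,-26,0],0.005],
    [32,[-27,-51,0],0],
    [32,[-27,-51,0],0],
    [32,[-27,-51,0],0],
    [32,[-27,-51,0],0],
  ],
)

```text
t: 16.48
tool_pos: [0.5765, -0.1078, 0.2718]
orientation: [0.034, -3.141, -0.0]
force: [0.4, 1.0, -0.5]
opening: 0.0367
```

Emit:
apply_moves(
  deltas=[
    [32,[-27,-51,0],0],
    [32,[-16.6,-29.8,15],0],
    [32,[0,0,30],0],
    [32,[0,0,16],0],
    [32,[0,0,0],0],
  ],
)

```text
t: 17.1
tool_pos: [0.6205, -0.185, 0.2088]
orientation: [0.038, -3.137, -0.003]
force: [0.1, -0.2, -0.8]
opening: 0.0373
```

Run:
```python
from h import *
togo(.626,-.184,.1985,1.60)
w,c=shot('wrist','w6')
# blue rim corners visible; project the expected tray outline
th=1.60-np.pi/2; Rz=np.array([[np.cos(th),-np.sin(th)],[np.sin(th),np.cos(th)]])
for a,b in ((.034,.003),(.034,.071),(-.034,.071),(-.034,.003)):
    q=Rz@np.array([a,b])+[.627,-.221]; p=proj(c,[[q[0],q[1],.011]])[0].round().astype(int); cv2.circle(w,tuple(p.tolist()),3,(0,0,255),1); print(p)
cv2.imwrite('pics/w6c.png',w)
```

```text
t 17.10 pos [ 0.6205 -0.185   0.2088] yaw 1.595 F [ 0.1 -0.2 -0.8] open 0.0373 q6 -1.96
 togo tool mm [-5.5  0.8 10.3] turn about tool z -0.005
[255 359]
[384 358]
[390 233]
[248 234]
```

View pics/w6c.png

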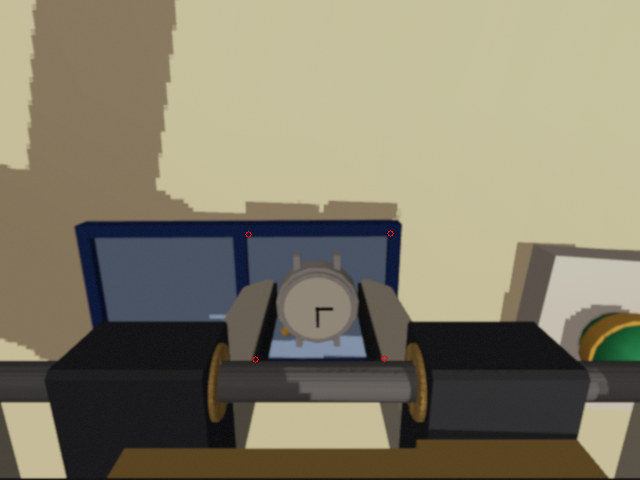

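The predicted bay corners (248,234) and (390,233) match the image to about 2 px. Lowering.

Emit:
apply_moves(
  deltas=[
    [32,[-5.5,0.5,3],0],
    [32,[0,0,3],0],
    [32,[0,0,2],0],
    [32,[0,0,1],0],
    [32,[0,0,0],0],
  ],
)

```text
t: 17.77
tool_pos: [0.627, -0.1851, 0.2017]
orientation: [0.039, -3.141, -0.0]
force: [0.2, -0.3, -0.4]
opening: 0.0369
```

Emit:
apply_moves(
  deltas=[
    [32,[0,0,0.6],0],
    [32,[0,0,0.4],0],
    [32,[0,0,0],0],
  ],
)

```text
t: 18.15
tool_pos: [0.6271, -0.1851, 0.2008]
orientation: [0.04, -3.141, -0.0]
force: [-0.7, -0.0, -0.9]
opening: 0.0368
```

Emit:
apply_moves(
  deltas=[
    [32,[0,0,1],0],
    [32,[0,0,0.8],0],
    [32,[0,0,0.5],0],
    [32,[0,0,0],0],
  ],
)

```text
t: 18.65
tool_pos: [0.6271, -0.1851, 0.1984]
orientation: [0.04, -3.141, -0.0]
force: [-0.9, -0.1, -0.8]
opening: 0.037
```

Emit:
apply_moves(
  deltas=[
    [32,[0,0,0.5],0],
    [32,[0,0,0.3],0],
    [32,[0,0,0],0],
  ],
)

```text
t: 19.02
tool_pos: [0.6272, -0.1851, 0.1982]
orientation: [-0.04, 3.141, -0.0]
force: [-2.4, 0.1, 4.2]
opening: 0.0367
```

Emit:
apply_moves(
  deltas=[
    [40,[0,0,0],0],
    [46,[0,0,0],0],
    [50,[0,0,0],0],
    [50,[0,0,-20],0],
    [50,[0,0,-45],0],
  ],
)

```text
t: 19.65
tool_pos: [0.6261, -0.1847, 0.2618]
orientation: [0.039, -3.137, -0.003]
force: [0.6, -0.1, -0.5]
opening: 0.05
```

Emit:
apply_moves(
  deltas=[
    [60,[30,10,-37],0],
    [60,[50,20,0],0],
    [60,[55,22,0],0],
    [60,[44,19,0],0],
    [60,[0,0,0],-0.14],
  ],
)

```text
t: 20.27
tool_pos: [0.4435, -0.1173, 0.3]
orientation: [0.264, -3.13, -0.001]
force: [1.1, -0.5, 0.6]
opening: 0.0598
```

Emit:
apply_moves(
  deltas=[
    [60,[0,0,0],-0.14],
    [60,[0,0,0],-0.14],
    [60,[0,0,0],0],
    [60,[0,0,0],0],
  ],
)

```text
t: 20.78
tool_pos: [0.4465, -0.1187, 0.3005]
orientation: [-0.689, 3.064, -0.001]
force: [-0.9, -0.8, -0.6]
opening: 0.0601
```

Run:
```python
from h import *
w,c=shot('wrist','w7'); t,ct=shot('top','top7')
p=proj(c,[[.446,-.119,.012]])[0]; print(p)
togo(.446,-.119,.193,2.02)
u,v=p.round().astype(int); print('crop origin',u-60,v-60)
a=cv2.resize(w[v-60:v+60,u-60:u+60],None,fx=4,fy=4,interpolation=cv2.INTER_CUBIC)
b=cv2.resize(t[140:220,380:500],None,fx=2.6,fy=2.6)
cv2.imwrite('pics/m7.png',np.hstack([a,cv2.copyMakeBorder(b,0,480-b.shape[0],0,0,cv2.BORDER_CONSTANT)]))
```

```text
[317.65399191 236.35655856]
t 20.88 pos [ 0.4464 -0.1187  0.3001] yaw 2.014 F [-0.4 -0.9 -0.3] open 0.0601 q6 -2.38
 togo tool mm [ 5.000e-01 -1.000e-01  1.071e+02] turn about tool z -0.006
crop origin 258 176
```

View pics/m7.png

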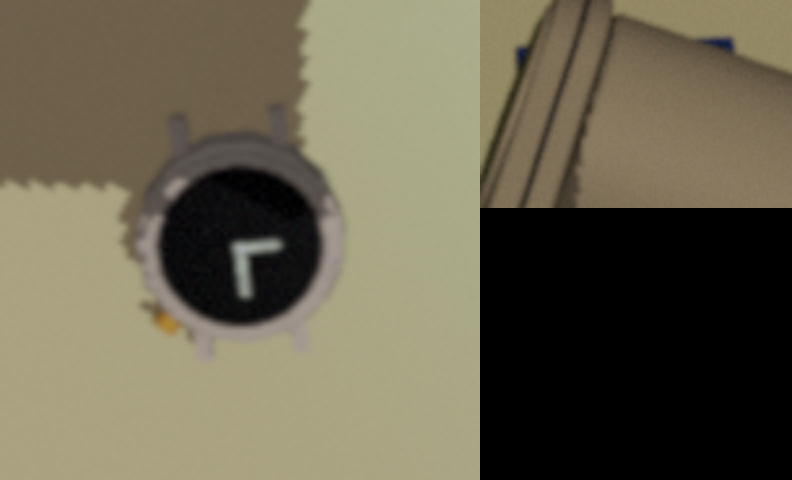

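The black watch is in the crop with lugs at (178,128), (280,121), (205,345) and (302,338), centre about (241,236).

Run:
```python
from h import *
c=viewer.get_calibration('wrist')
P=ray(c,np.array((258,176))+np.array([(178,128),(280,121),(205,345),(302,338)])/4,.006)[:,:2]; d=(P[2]+P[3]-P[0]-P[1])/2
a=np.arctan2(d[1],d[0]); print(P.mean(0).round(4),a, ray(c,[(258+241/4,176+237/4)],.011).round(4))
p=P.mean(0); togo(p[0],p[1],.1925,a+np.pi/2)
```

```text
[ 0.4459 -0.1183] 0.5517707640615973 [[ 0.445  -0.1188  0.011 ]]
t 20.88 pos [ 0.4464 -0.1187  0.3001] yaw 2.014 F [-0.4 -0.9 -0.3] open 0.0601 q6 -2.38
 togo tool mm [  0.3   0.6 107.6] turn about tool z -0.109
```

Emit:
apply_moves(
  deltas=[
    [60,[0.7,0.3,40],-0.109],
    [60,[0,0,40],0],
    [60,[0,0,19],0],
    [60,[0,0,8.5],0],
    [60,[0,0,0],0],
  ],
  grip_force=20,
)

```text
t: 21.5
tool_pos: [0.4456, -0.1187, 0.1922]
orientation: [0.858, -3.022, -0.001]
force: [-0.1, -0.3, -0.4]
opening: 0.0601
```

Emit:
apply_moves(
  deltas=[
    [60,[0,0,0],0],
    [60,[0,0,0],0],
  ],
)

```text
t: 21.75
tool_pos: [0.4462, -0.1189, 0.1933]
orientation: [-0.859, 3.02, -0.002]
force: [0.7, -1.5, -0.1]
opening: 0.0604
```

Run:
```python
from h import *
togo(.4454,-.1186,.1922,2.123)
```

```text
t 21.75 pos [ 0.4462 -0.1189  0.1933] yaw 2.125 F [ 0.7 -1.5 -0.1] open 0.0604 q6 -2.50
 togo tool mm [0.5 0.6 1.1] turn about tool z 0.002
```

Emit:
apply_moves(
  deltas=[
    [50,[0,0,0.8],0],
    [42,[0,0,0],0],
    [36,[0,0,0],0],
    [32,[0,0,0],0],
    [32,[0,0,0],0],
  ],
  grip_force=20,
)

```text
t: 22.38
tool_pos: [0.4456, -0.1187, 0.1915]
orientation: [0.859, -3.022, 0.0]
force: [-0.1, 0.3, 0.8]
opening: 0.037
```

Emit:
apply_moves(
  deltas=[
    [32,[0,0,-10],0],
    [32,[0,0,-15],0],
    [32,[0,0,-25],0.175],
    [32,[0,0,-30],0.175],
    [32,[0,0,0],0.175],
  ],
)

```text
t: 23.0
tool_pos: [0.447, -0.1192, 0.2757]
orientation: [-0.037, 3.135, -0.004]
force: [-0.1, 0.2, -0.3]
opening: 0.0368
```

Run:
```python
from h import *
togo(.6283,-.2585,.225,1.60)
w,c=shot('wrist','w8')
```

```text
t 23.00 pos [ 0.447  -0.1192  0.2757] yaw 1.594 F [-0.1  0.2 -0.3] open 0.0368 q6 -1.97
 togo tool mm [-177.7 -143.4   52.2] turn about tool z -0.006
```

Emit:
apply_moves(
  deltas=[
    [32,[-16,-13,0],-0.005],
    [32,[-40,-32,0],0],
    [32,[-45,-36.5,0],0],
    [32,[-45,-36.5,0],0],
    [32,[-31.7,-25.4,15],0],
  ],
)

```text
t: 23.68
tool_pos: [0.6302, -0.2578, 0.2585]
orientation: [-0.058, 3.138, -0.003]
force: [-0.2, 0.5, 0.3]
opening: 0.0371
```

Emit:
apply_moves(
  deltas=[
    [32,[0,0,30],0],
    [32,[0,0,20],0],
    [32,[0,0,5],0],
    [32,[0,0,0],0],
    [32,[0,0,0],0],
  ],
)

```text
t: 24.3
tool_pos: [0.6285, -0.256, 0.2033]
orientation: [-0.054, 3.139, -0.002]
force: [0.8, 0.5, -1.0]
opening: 0.0369
```

Run:
```python
from h import *
togo(.6283,-.2585,.1985,1.60)
```

```text
t 24.30 pos [ 0.6285 -0.256   0.2033] yaw 1.606 F [ 0.8  0.5 -1. ] open 0.0369 q6 -2.07
 togo tool mm [ 0.3 -2.4  4.8] turn about tool z 0.006
```

Emit:
apply_moves(
  deltas=[
    [32,[0,-1.8,1.5],0],
    [32,[0,0,1.3],0],
    [32,[0,0,1],0],
    [32,[0,0,0.7],0],
    [32,[0,0,0],0],
  ],
)

```text
t: 24.92
tool_pos: [0.6281, -0.2578, 0.1975]
orientation: [0.054, -3.141, 0.0]
force: [-3.5, 1.2, 4.7]
opening: 0.0373
```

Emit:
apply_moves(
  deltas=[
    [40,[0,0,0],0],
    [46,[0,0,0],0],
    [50,[0,0,0],0],
    [50,[0,0,-20],0],
    [50,[0,0,-45],0],
  ],
)

```text
t: 25.55
tool_pos: [0.6271, -0.2573, 0.2609]
orientation: [0.054, -3.137, -0.004]
force: [0.9, 0.3, 0.2]
opening: 0.05
```

Emit:
apply_moves(
  deltas=[
    [60,[6,24,-38],0.035],
    [60,[14,54,0],0],
    [60,[14,54,0],0],
    [60,[14,54,0],0],
    [60,[14,54,0],0],
  ],
)

```text
t: 26.18
tool_pos: [0.565, -0.0164, 0.3019]
orientation: [0.002, 3.139, -0.0]
force: [0.0, 0.2, 0.3]
opening: 0.0603
```

Emit:
apply_moves(
  deltas=[
    [60,[14,54,0],0],
    [60,[14,54,0],0],
    [60,[14,54,0],0],
    [60,[14,47,0],0],
    [60,[20,20,0],0],
  ],
)

```text
t: 26.8
tool_pos: [0.4892, 0.2135, 0.3019]
orientation: [-0.002, 3.139, 0.002]
force: [-0.1, -0.6, -0.0]
opening: 0.0601
```

Emit:
apply_moves(
  deltas=[
    [60,[0,0,0],0],
    [60,[0,0,0],0],
  ],
)

```text
t: 27.05
tool_pos: [0.4901, 0.2107, 0.301]
orientation: [0.001, 3.14, 0.0]
force: [0.2, 0.0, -0.5]
opening: 0.0602
```

Run:
```python
from h import *
w,c=shot('wrist','w9'); t,ct=shot('top','top9')
p=proj(c,[[.489,.212,.012]])[0]; print(p)
togo(.489,.212,.193,np.pi/2)
u,v=p.round().astype(int); print('crop origin',u-60,v-60)
a=cv2.resize(w[v-60:v+60,u-60:u+60],None,fx=4,fy=4,interpolation=cv2.INTER_CUBIC)
b=cv2.resize(t[140:220,380:500],None,fx=2.6,fy=2.6)
cv2.imwrite('pics/m9.png',np.hstack([a,cv2.copyMakeBorder(b,0,480-b.shape[0],0,0,cv2.BORDER_CONSTANT)]))
```

```text
[319.48402264 234.78902562]
t 27.15 pos [0.4903 0.2103 0.3006] yaw 1.569 F [ 0.4 -0.6  0.3] open 0.0600 q6 -1.26
 togo tool mm [  1.5   1.7 107.6] turn about tool z -0.002
crop origin 259 175
```

View pics/m9.png

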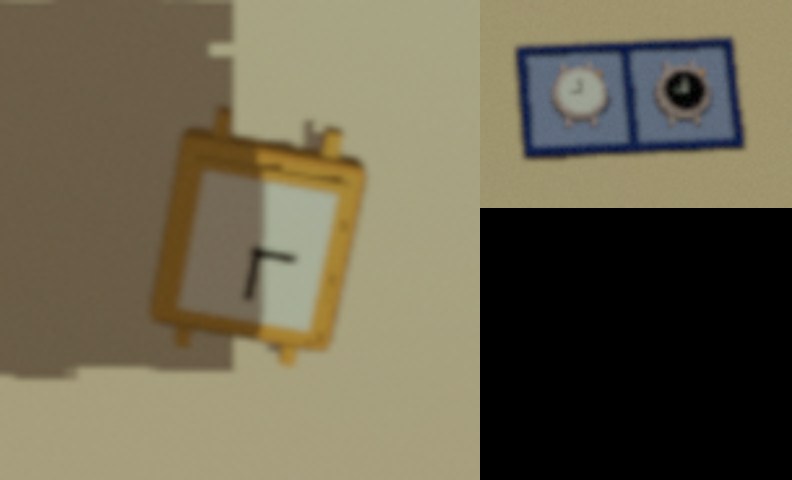

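Both steel watches lie dial up in their bays. The square watch's case corners in the crop are (190,130), (362,165), (328,348) and (155,320).

Run:
```python
from h import *
c=viewer.get_calibration('wrist'); o=np.array((259,175))
P=ray(c,o+np.array([(222,120),(332,142),(181,338),(288,354)])/4,.006)[:,:2]; d=(P[2]+P[3]-P[0]-P[1])/2
Q=ray(c,o+np.array([(190,130),(362,165),(155,320),(328,348)])/4,.011)[:,:2]; e=(Q[2]+Q[3]-Q[0]-Q[1])/2
print(P.mean(0).round(4),np.arctan2(d[1],d[0]),Q.mean(0).round(4),np.arctan2(e[1],e[0]))
p=(P.mean(0)+Q.mean(0))/2; a=np.arctan2(*(d+e)[::-1]); togo(p[0],p[1],.1925,a+np.pi/2)
t=cv2.imread('pics/top0.png'); ct=viewer.get_calibration('top'); h=cv2.cvtColor(t,cv2.COLOR_BGR2HSV)
m=cv2.inRange(h,(0,90,40),(6,255,255))|cv2.inRange(h,(170,90,40),(180,255,255))
for k in cv2.findContours(m,0,1)[0]:
    if cv2.contourArea(k)>1200:
        W=ray(ct,cv2.boxPoints(cv2.minAreaRect(k)),.011); print('red',W.mean(0).round(4),W[:,:2].round(4).tolist())
```

```text
[0.4908 0.214 ] -0.18674446608488404 [0.4897 0.2145] -0.17440829323762297
t 27.15 pos [0.4903 0.2103 0.3006] yaw 1.569 F [ 0.4 -0.6  0.3] open 0.0600 q6 -1.26
 togo tool mm [  0.2   4.  108.1] turn about tool z 0.179
red [0.6241 0.2327 0.011 ] [[0.6558, 0.2796], [0.67, 0.2017], [0.5922, 0.1864], [0.5785, 0.2632]]
```

Emit:
apply_moves(
  deltas=[
    [54,[0.2,4,40],0],
    [54,[0,0,40],0.179],
    [54,[0,0,19],0],
    [54,[0,0,9],0],
    [54,[0,0,0],0],
  ],
  grip_force=20,
)

```text
t: 27.78
tool_pos: [0.4899, 0.2149, 0.1923]
orientation: [0.279, 3.129, 0.0]
force: [0.9, 0.2, 0.6]
opening: 0.0541
```

Emit:
apply_moves(
  deltas=[
    [54,[0,0,0],0],
    [54,[0,0,0],0],
  ],
)

```text
t: 28.02
tool_pos: [0.49, 0.2153, 0.1932]
orientation: [0.281, 3.127, 0.001]
force: [-0.2, 0.4, -0.7]
opening: 0.0535
```

Run:
```python
from h import *
togo(.4902,.2142,.1925,1.39)
```

```text
t 28.02 pos [0.49   0.2153 0.1932] yaw 1.392 F [-0.2  0.4 -0.7] open 0.0535 q6 -1.07
 togo tool mm [-0.3 -1.1  0.7] turn about tool z 0.002
```

Emit:
apply_moves(
  deltas=[
    [46,[0,-0.8,0.8],0],
    [40,[0,0,0],0],
    [34,[0,0,0],0],
    [28,[0,0,0],0],
    [28,[0,0,0],0],
  ],
  grip_force=20,
)

```text
t: 28.65
tool_pos: [0.4893, 0.2144, 0.1911]
orientation: [-0.282, -3.129, 0.0]
force: [-0.1, 0.4, -0.1]
opening: 0.034
```

Emit:
apply_moves(
  deltas=[
    [28,[0,0,-10],0],
    [28,[0,0,-20],0],
    [28,[0,0,-25],-0.12],
    [28,[0,0,0],-0.12],
    [28,[0,0,0],-0.12],
  ],
)

```text
t: 29.28
tool_pos: [0.4896, 0.2144, 0.2474]
orientation: [-0.289, 3.127, 0.0]
force: [0.2, -0.2, -0.4]
opening: 0.0338
```

Run:
```python
from h import *
togo(.6255,.2337,.207,1.751)
```

```text
t 29.27 pos [0.4896 0.2144 0.2474] yaw 1.755 F [ 0.2 -0.2 -0.4] open 0.0338 q6 -1.44
 togo tool mm [-137.1   -5.9   40.6] turn about tool z 0.004
```

Emit:
apply_moves(
  deltas=[
    [28,[-20,0,0],0.004],
    [28,[-40,-2,0],0],
    [28,[-45,-2,0],0],
    [28,[-32.1,-1.9,10],0],
    [28,[0,0,20],0],
  ],
)

```text
t: 29.9
tool_pos: [0.6275, 0.2327, 0.2173]
orientation: [-0.275, 3.126, 0.001]
force: [-0.4, -0.6, 0.0]
opening: 0.0334
```

Emit:
apply_moves(
  deltas=[
    [28,[0,0,12],0],
    [28,[0,0,0],0],
    [28,[0,0,0],0],
  ],
)

```text
t: 30.28
tool_pos: [0.6248, 0.2327, 0.2047]
orientation: [-0.277, 3.129, 0.0]
force: [0.7, 0.3, 0.4]
opening: 0.0336
```

Run:
```python
from h import *
togo(.6255,.2337,.198,1.751)
w,c=shot('wrist','w10')
th=1.751-np.pi/2; Rz=np.array([[np.cos(th),-np.sin(th)],[np.sin(th),np.cos(th)]])
for a,b in ((.034,.034),(.034,-.034),(-.034,.034),(-.034,-.034)):
    q=Rz@np.array([a,b])+[.6255,.2337]; p=proj(c,[[q[0],q[1],.011]])[0].round().astype(int); cv2.circle(w,tuple(p.tolist()),3,(255,255,0),1); print(p)
cv2.imwrite('pics/w10c.png',w[150:420,150:500])
```

```text
t 30.27 pos [0.6248 0.2327 0.2047] yaw 1.747 F [0.7 0.3 0.4] open 0.0336 q6 -1.47
 togo tool mm [-0.8  0.8  6.7] turn about tool z -0.004
[386 354]
[253 354]
[393 225]
[246 225]
```

View pics/w10c.png

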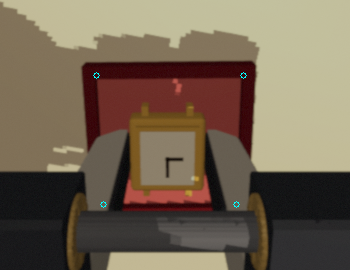

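The bay corners match the prediction at crop (96,75) and (243,75), and the watch is centred. Lowering.

Emit:
apply_moves(
  deltas=[
    [28,[-0.6,0.6,2],0],
    [28,[0,0,1.8],0],
    [28,[0,0,1.2],0],
    [28,[0,0,0.8],0],
    [28,[0,0,0],0],
  ],
)

```text
t: 30.95
tool_pos: [0.6257, 0.2333, 0.1982]
orientation: [0.276, -3.129, 0.0]
force: [0.7, -0.5, -1.1]
opening: 0.0336
```

Emit:
apply_moves(
  deltas=[
    [28,[0,0,0.5],0],
    [28,[0,0,0.3],0],
    [28,[0,0,0],0],
  ],
)

```text
t: 31.32
tool_pos: [0.6258, 0.2333, 0.1975]
orientation: [0.276, -3.129, 0.0]
force: [-0.6, 0.5, -0.5]
opening: 0.0337
```

Emit:
apply_moves(
  deltas=[
    [36,[0,0,0],0],
    [42,[0,0,0],0],
    [48,[0,0,0],0],
    [48,[0,0,-20],0],
    [48,[0,0,-50],0],
  ],
)

```text
t: 31.95
tool_pos: [0.6245, 0.2329, 0.2661]
orientation: [0.276, -3.124, 0.002]
force: [0.8, -0.4, -0.1]
opening: 0.048
```

Emit:
apply_moves(
  deltas=[
    [60,[30,30,-40],0],
    [60,[40,40,-20],0],
    [60,[40,40,0],0],
    [60,[40,40,0],0],
    [60,[40,40,0],0],
  ],
)

```text
t: 32.58
tool_pos: [0.404, 0.3879, 0.3296]
orientation: [-0.276, 3.127, 0.002]
force: [1.0, 0.9, -0.3]
opening: 0.0601
```

Emit:
apply_moves(
  deltas=[
    [60,[30,30,0],0],
    [60,[0,30,0],0],
    [60,[0,0,0],0],
    [60,[0,0,0],0],
  ],
)

```text
t: 33.08
tool_pos: [0.3656, 0.4406, 0.3284]
orientation: [-0.277, 3.129, 0.0]
force: [-0.2, 0.3, 0.7]
opening: 0.0601
```

Run:
```python
from h import *
t,ct=shot('top','topF'); s,cs=shot('side','sideF')
print(robot.read_state()['tool_pos'],robot.read_state()['t'],robot.read_state()['force'])
a=cv2.resize(t[130:310,150:530],None,fx=2.1,fy=2.1); b=s[150:440,200:520]; 
b=cv2.resize(b,None,fx=.72,fy=.72); b=cv2.copyMakeBorder(b,0,0,0,a.shape[1]-b.shape[1],cv2.BORDER_CONSTANT)
cv2.imwrite('pics/fin.png',np.vstack([a,b])); print(a.shape,b.shape)
```

```text
[0.36590353 0.44014359 0.32796621] 33.175 [0.3865512  0.20223704 0.67650383]
(378, 798, 3) (209, 798, 3)
```

View pics/fin.png

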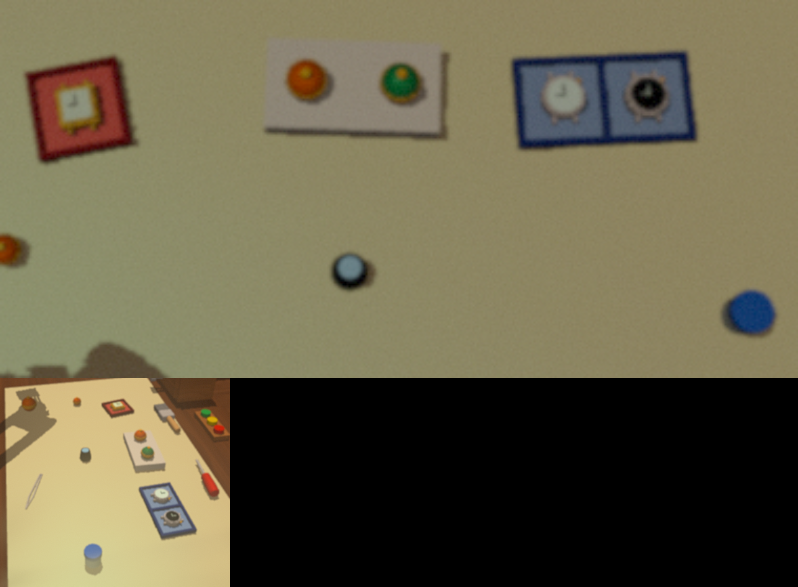

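All five watches are in place: balls at (306,79) and (401,82), steel watches at (563,97) and (648,95), square watch at (78,106). The loupe (349,269) and jar (750,312) are standing where they were, and the arm is clear. Handing in.

```bash
python3 -c "
from plant import order
print(order.close_job())"
```

```text
the job is handed in; nothing more can be done
None
```

All five watches are in their trays, and the job was handed in at about 33 s of the 112 s allowed, with the arm clear. I placed them in the order asked, one at a time:

1. **Amber ball:** in the +y pocket of the white tray. Of the three amber balls, I took the one that measured about 35 mm. It touched the tray at about 6 N.
2. **Green ball:** in the −y pocket of the white tray, touching at about 2.5 N. Both balls were gripped at 12 N.
3. **White steel watch:** flat in the +y bay of the blue tray.
4. **Black steel watch:** flat in the −y bay of the blue tray.
5. **Square gilt watch:** flat in the red tray, released an estimated 0.4 mm above the floor.

The last top and side pictures show both balls cap up in their pockets and the three flat watches dial up inside their bays. The loupe and jar look upright and unmoved by eye; I did not re-measure their positions.

None of the checks failed. The top and wrist cameras disagreed by about 2 to 3 mm, which is roughly the calibration error; I used the wrist values for the grasps and the pockets. For the blue and red trays I used the top-camera values shifted by about 1.5 mm, and checked them against the wrist image before lowering.

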